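Set the depth stop on the drilling jig to the setting bar

ROBOT

A 6-joint arm with a two-finger parallel gripper is mounted at the origin on the work surface. World frame = base frame: x ahead of the robot, y to its left, z up, the work surface at z = 0. Lengths are in m, angles in rad, forces in N, time in s.
With the tool pointing down it reaches from about 0.325 to 0.775 m from the base axis. Payload 5.5 kg.
Tool frame: the origin (TCP) lies between the finger pads; the fingertips stand 8 mm ahead of it and the grasp point (between the pads) lies 11 mm behind it (tcp_to_tips is the distance from the TCP to the fingertips, in m); z points along the fingers, y is the direction in which the jaws open and shut (so a half turn about z gives the same grasp; the last joint's range is limited). The gripper opens to 88 mm and grips with 3 to 60 N. Pads are 20 mm wide; open, the fingers measure 115 mm over their backs; the gripper's body (75 mm by 178 mm) begins 61 mm behind the grasp point.
Start: joints at [1.206, 0.091, 1.231, -0, 1.82, -0.057], TCP at [0.182, 0.572, 0.231] pointing down, gripper open.
Joint ranges: [-2.87, 2.87], [-0.86, 2.18], [0.17, 2.46], [-1.51, 4.65], [0.06, 2.69], [-2.65, 2.65]. Speed limits (rad/s): [2.57, 2.57, 3.01, 3.14, 3.14, 3.14].

INTERFACE

Orientations are given as a unit quaternion [w, x, y, z].
In Python, from bench import * gives the robot as it stands. Calls block until the motion is done:
- move_to(position, orientation): joint-space move of the TCP to a pose.
- move_l(position, speed=0.15, orientation=None): straight line of the TCP; orientation=None keeps the orientation; speed is the mean speed in m/s.
- movej(angles): joint-space move.
- gripper_open() and close(): open the fingers fully, or close them until they stop; the grip force is fixed at half the most.
- hold(seconds).
- inverse_kinematics(position, orientation): joint angles nearest the present ones, or None.
- state(): the state.
- get_image(name): name is "side" or "top" or "wrist"; returns a dict with "frame" (400x640x3 uint8, blue, green, red), "depth" (400x640 float32, m along the optical axis (not along the pixel's ray), 0 where there is no reading), "camera_matrix" (3x3 intrinsics, pixels), "view" (4x4, takes a point from world to camera coordinates). Camera axes: x right, y up, looking along -z (the intrinsics and any distortion apply to the point x, -y, -z); pixel columns grow to the right and rows downward; lengths in m; the calibration is good to about 2 mm. The wrist camera is an equidistant fisheye: a pixel r from the principal point sees the ray r / f radians off the axis. A picture is of the moment at which its call begins.
A pose or a line that the arm cannot do raises IKError and nothing moves.
- job_done(): hands the job in, once; it reports no verdict.
The state is a dict: "time": time; "joint_pos": joint angles; "dq": joint speeds; "joint_torque": joint torques, N m; "ee_pos": TCP position; "ee_rot": TCP orientation; "ft_force": force on the tool from outside, world axes, zero at the start; "moment": the same for the moment, N m; "finger_gap": finger opening in m.
Only numpy, scipy, OpenCV 4.12 (cv2) and the standard library are available. Lean on these libraries where they do the work, as an engineer would, in place of code of your own. Each camera call takes 0.05 s, during which the arm holds its last target.

TASK

Slide the setting bar along its channel under the stop screw until its end is fully home against the post. Then, with the square-handled flat-blade driver from the wooden tool block, turn the stop screw down until its foot just drags on the bar: lightly nipped, never screwed down hard. Leave the bar in place, stand the driver back in its hole in the tool block, and leave the other things where they are.

Things in the scene. Friction and masses are not known exactly. Their poses are not given: they have to be found in the camera images.
- jig: Fixed depth-stop jig: wooden bed 240 (x) x 90 (y) x 15 mm high, origin at the centre of its underside. Its x axis runs along the channel towards the post. Two guide strips, 7 mm high, 12 mm wide, leave a channel 29 mm wide on the bed, centred on y = 0, open at the robot's end and closed by a dark steel post (56 mm wide) whose face is at x = +85 mm.
- setting_bar: Loose bare aluminium bar in the channel, 130 (x) x 24 (y) x 36 (z) mm, about 0.3 kg, origin at the centre of its underside, x along its length. It starts drawn back from the post by 25 to 60 mm; home, its +x end touches the post, so its origin is at x = +20 mm in the jig's frame.
- stop_screw: Vertical steel stop screw in the arm, on its axis, at x = +57 mm in the jig's frame. Origin on the axis 47 mm under the top of its square head (30 x 30 x 14 mm); it starts 39.6 mm above the bed. Its foot (24 mm across, three rubber pads) hangs 0 to 2.4 mm below the origin on a stiff spindle: how far differs each time and is not in any reading. Clockwise from above moves it down, 6 mm a turn.
- slot (a point): Centre of the slot's mouth in the top of the screw's head. Axes as the screw's: the slot runs along x, 18 mm long, 5 mm wide, 10 mm deep, closed at both ends, mouth chamfered 1 mm.
- driver: Square-handled flat-blade driver, about 0.12 kg, standing blade down in the tool block. Origin at the middle of the blade's lower edge, z up. Blade 15 (x) x 3.4 (y) x 14 mm long, then a shank 11 mm thick up to 40 mm, then a black square handle 24 x 24 mm (faces square to x and y) from 40 to 110 mm above the origin; cap to 114 mm. Its yaw varies.
- tool_block: Fixed dark wooden block 85 x 85 x 70 mm high, origin at the centre of its underside. In the middle of its top a round hole, 20 mm across, 55 mm deep, holds the driver: the handle's lower end rests on the block, the blade's edge 30 mm above the bench.
- spare_bar: Bystander: short dark steel bar 80 x 20 x 12 mm lying on the bench.
- tape_roll: Bystander: roll of pale tape lying flat, 64 mm across, 19 mm high.
- jar: Bystander: small amber jar with black cap, 44 mm across, 50 mm high.
- heat_sink: Bystander: black finned heat sink 120 x 50 x 30 mm.
- fan: Bystander: black square fan 90 x 90 x 25 mm lying flat.
- screwdriver: Bystander: ordinary round-handled screwdriver lying on the bench; not the one to use.
- case: Bystander: flat aluminium case 160 x 75 x 38 mm.
- stop_arm: Fixed grey arm on the post, reaching back over the channel to carry the stop screw; 40 mm wide, nose 20 mm on the -x side of the screw's axis. Origin on the screw's axis at bed-top level, x along the jig's x. Its underside is 49 mm, its top 65 mm above the bed.
- screw_turn (a joint): Angle of the stop screw in rad, 0 at the start, growing as it is turned clockwise seen from above (down 0.95 mm per rad). It turns with about 0.02 N m and stays where it is left. The foot meets the bar after 1.2 to 3.8 rad; then the nip grows by about 20 N per radian and the turning moment by roughly 0.006 N m per newton of nip.
Not all that is in view belongs to the job. Leave any red look-alike of the setting_bar alone. What is shaped like the tool_block but pink is not meant.

How it is judged:
On the way, in this order (a step that is already met when the one before it is completed fails the run):
1. the setting bar is slid fully home against the post (x of setting_bar in the frame of jig above 0.018 m and contact force between stop_screw and setting_bar below 0.2 N), for 0.2 s.
2. with the driver's blade in the slot, the foot comes to drag on the bar (x of setting_bar in the frame of jig above 0.018 m and z of driver in the frame of slot below -0.002 m and horizontal distance between driver and slot below 0.005 m and contact force between stop_screw and setting_bar above 0.7 N), for 0.1 s.
At the end, for the whole second after the job is handed in: The bar is home (within 2 mm of the post), the screw's foot presses on it with 0.7 to 10 N, the driver stands upright in the tool block's hole with its handle down on the block (within 4 mm), and all is released and at rest (x of setting_bar in the frame of jig above 0.018 m and contact force between stop_screw and setting_bar between 0.7 and 10 N and horizontal distance between driver and tool_block below 0.008 m and height (world z) of driver below 0.034 m and angle between driver's own z axis and vertical below 0.12 rad and linear speed of each of driver, setting_bar below 0.02 m/s); the robot touches nothing.
It fails at once if the screw is jammed down on the bar with more than 20 N (contact force between stop_screw and setting_bar above 20 N).
It fails at once if the screw is turned with the fingers instead of the driver (contact force between the fingers and stop_screw above 3 N).
It fails at once if a bystander is moved by more than 20 mm (distance of any of spare_bar, tape_roll, jar, heat_sink, fan, screwdriver, case from where it was at the start of the episode above 0.02 m).
It also fails if it takes over 72 s, if anything falls off the work surface, if the arm or the gripper's body presses on something with over 40 N, if the wrist force passes 120 N, or if a joint passes its speed limit or range.

## Working session

There is one attempt and no reset: what is moved stays moved. The work goes in short steps, each a Python script; the robot and the scene stay as the last script left them, time stands still between calls to the robot, and variables do not carry over. Pictures are saved under pics/ and viewed, and the job is handed in when it is done.

```bash
ls; mkdir -p pics
cat > h.py <<'E'
from bench import *
import numpy as np, cv2
def grab(names=("side","top","wrist"),tag="a"):
    o={}
    for n in names:
        im=get_image(n); o[n]=im
        cv2.imwrite(f"pics/{n}_{tag}.png",im["frame"]); np.savez(f"pics/{n}_{tag}.npz",**im)
    return o
def load(n,tag): return dict(np.load(f"pics/{n}_{tag}.npz"))
def ray(im,u,v,fish=False):
    K=im["camera_matrix"];V=im["view"]
    x=(u-K[0,2])/K[0,0];y=(v-K[1,2])/K[1,1]
    if fish:
        r=np.hypot(x,y);s=np.sin(r)/r if r>1e-9 else 1
        d=np.array([x*s,-y*s,-np.cos(r)])
    else: d=np.array([x,-y,-1.])
    R=V[:3,:3];c=-R.T@V[:3,3]
    return c,R.T@d
def onz(im,u,v,z,fish=False):
    c,d=ray(im,u,v,fish); return c+d*(z-c[2])/d[2]
def pd(im,u,v):
    c,d=ray(im,u,v); return c+d*im["depth"][int(v),int(u)]
def proj(im,p):
    q=im["view"]@np.r_[p,1];K=im["camera_matrix"]
    return K[0,0]*q[0]/-q[2]+K[0,2],K[1,1]*-q[1]/-q[2]+K[1,2]
E
python3 - <<'E'
from h import *
o=grab(); 
for n in o: print(n,o[n]["camera_matrix"].tolist(),np.round(o[n]["view"],3).tolist(),{k:1 for k in o[n]})
print(state())
E
```

```text
pics
side [[481.7785130893278, 0.0, 315.6453709490942], [0.0, 481.7785130893278, 207.1910126585765], [0.0, 0.0, 1.0]] [[-0.943, -0.333, 0.001, 0.469], [0.203, -0.572, 0.795, -0.194], [-0.264, 0.749, 0.607, -1.431], [0.0, 0.0, 0.0, 1.0]] {'frame': 1, 'depth': 1, 'camera_matrix': 1, 'view': 1}
top [[381.3034876848952, 0.0, 324.71643199534554], [0.0, 381.3034876848952, 201.7613983228574], [0.0, 0.0, 1.0]] [[0.021, -1.0, 0.01, -0.007], [0.986, 0.022, 0.163, -0.485], [-0.163, 0.007, 0.987, -0.912], [0.0, 0.0, 0.0, 1.0]] {'frame': 1, 'depth': 1, 'camera_matrix': 1, 'view': 1}
wrist [[309.70691628693146, 0.0, 322.00975392990836], [0.0, 309.70691628693146, 199.10448762502202], [0.0, 0.0, 1.0]] [[0.302, 0.953, -0.002, -0.598], [-0.925, 0.293, -0.24, 0.031], [-0.229, 0.074, 0.971, -0.389], [0.0, 0.0, 0.0, 1.0]] {'frame': 1, 'depth': 1, 'camera_matrix': 1, 'view': 1}
{'time': 0.15, 'joint_pos': array([ 1.20629904e+00,  9.17216362e-02,  1.23161389e+00, -1.50490775e-05,
        1.81979045e+00, -5.67427154e-02]), 'dq': array([ 0.00137604, -0.00114248, -0.00547734, -0.00061378, -0.00025602,
        0.00232841]), 'joint_torque': array([ 8.02899231e-04, -4.47044492e+01, -4.06907165e+01,  6.97769062e-02,
        2.74274888e-02, -9.49078026e-05]), 'ee_pos': array([0.18170758, 0.57160338, 0.22974261]), 'ee_rot': array([-1.53149715e-04,  1.53272527e-01,  9.88183659e-01, -7.51241533e-04]), 'ft_force': array([-0.22577563, -0.00747031, -0.02903808]), 'moment': array([ 0.00128597, -0.0034801 , -0.03281735]), 'finger_gap': 0.08769854390950191}
```

View pics/top_a.png

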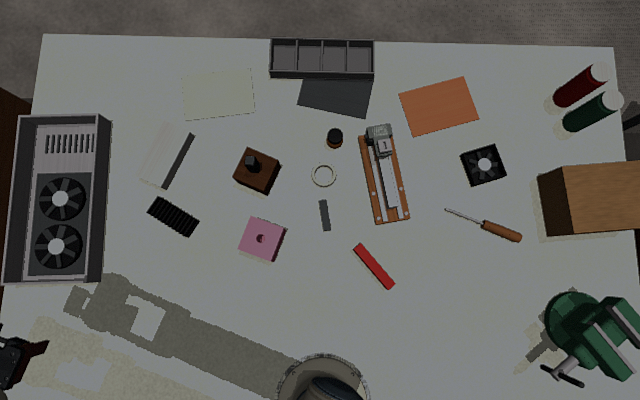

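View pics/side_a.png

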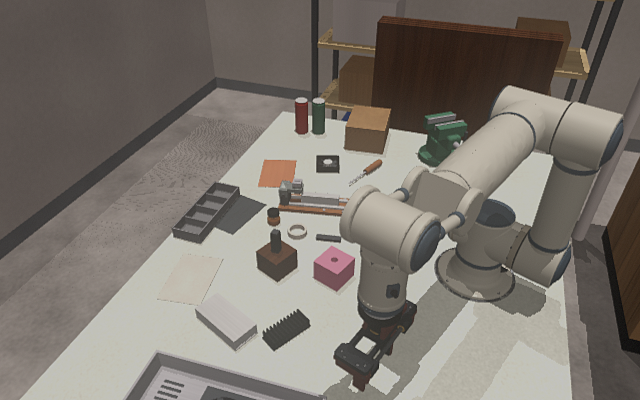

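View pics/wrist_a.png

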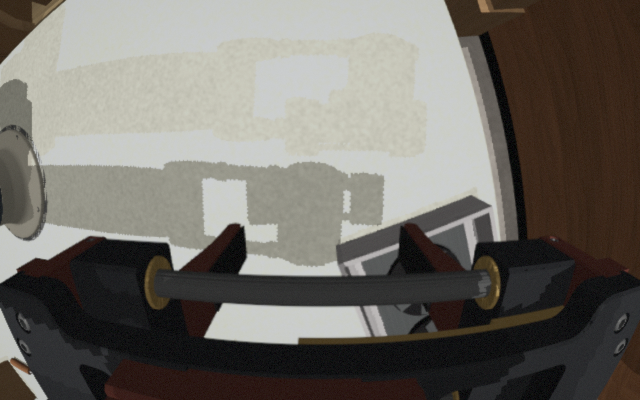

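Run:
```python
from h import *
im=load("top","a");f=im["frame"]
a=cv2.resize(f[115:235,350:420],None,fx=5,fy=5,interpolation=cv2.INTER_CUBIC)
b=cv2.resize(f[135:205,220:290],None,fx=5,fy=5,interpolation=cv2.INTER_CUBIC)
c=np.zeros((600,710,3),np.uint8);c[:,:350]=a;c[:350,360:]=b
cv2.imwrite("pics/crop1.png",c)
for u,v in [(383,145),(388,180),(376,130),(253,162),(268,175),(262,239),(374,266),(408,220),(335,137)]:
    print((u,v),np.round(pd(im,u,v),4))
```

```text
(383, 145) [ 0.6155 -0.1327  0.1015]
(388, 180) [ 0.5421 -0.1534  0.0487]
(376, 130) [ 0.6602 -0.1188  0.0812]
(253, 162) [0.5551 0.1681 0.1428]
(268, 175) [0.5431 0.1437 0.0694]
(262, 239) [0.3905 0.1594 0.0148]
(374, 266) [ 0.3292 -0.1201  0.0346]
(408, 220) [ 0.4486 -0.2133 -0.0012]
(335, 137) [ 0.6501 -0.0189  0.0513]
```

View pics/crop1.png

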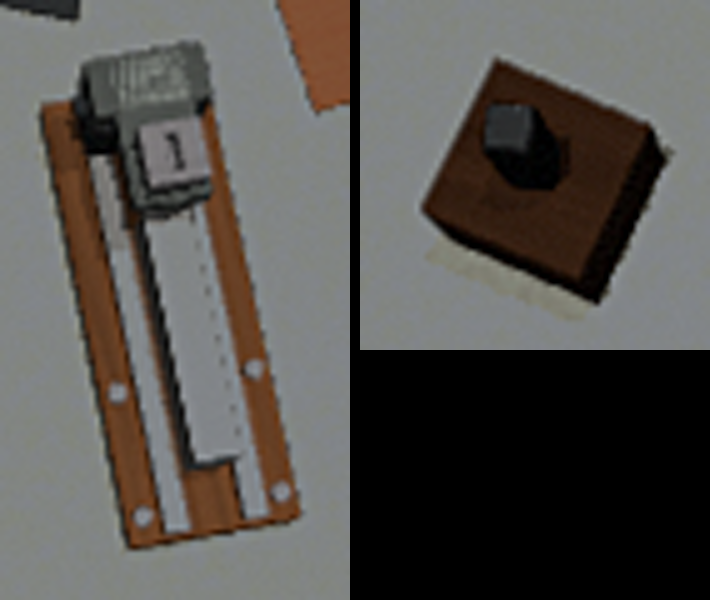

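Run:
```python
from h import *
im=load("top","a")
P=[onz(im,350+u/5,115+v/5,.015)[:2] for u,v in [(128,548),(298,515),(40,105)]]
print(np.round(P,4)); d=P[2]-P[0]; print("len",np.linalg.norm(d),"w",np.linalg.norm(P[1]-P[0]),"yaw",np.arctan2(d[1],d[0]))
print("head", onz(im,385,146,.1016), "barend",onz(im,350+215/5,115+463/5,.051))
B=[onz(im,220+(u-360)/5,135+v/5,.07)[:2] for u,v in [(497,58),(658,130),(582,280),(424,212)]]
print(np.round(B,4),np.mean(B,0)); 
for i in range(4):
    e=B[(i+1)%4]-B[i]; print(np.linalg.norm(e),np.arctan2(e[1],e[0]))
C=[onz(im,220+(u-360)/5,135+v/5,.144)[:2] for u,v in [(490,106),(528,103),(532,146),(488,150)]]
print(np.round(C,4),np.mean(C,0))
w=load("wrist","a");V=w["view"];c=-V[:3,:3].T@V[:3,3];s=state()
from scipy.spatial.transform import Rotation as R
Rt=R.from_quat(np.roll(s["ee_rot"],-1)).as_matrix()
print("cam in tool",Rt.T@(c-s["ee_pos"]),np.round(Rt.T@V[:3,:3].T,3))
```

```text
[[ 0.433  -0.127 ]
 [ 0.4518 -0.2138]
 [ 0.6669 -0.0807]]
len 0.23835040424560194 w 0.08884603536010156 yaw 0.19518729794304676
head [ 0.61311793 -0.13741679  0.1016    ] barend [ 0.47216842 -0.16484902  0.051     ]
[[0.6137 0.1976]
 [0.5789 0.1168]
 [0.503  0.1506]
 [0.535  0.2289]] [0.55763598 0.17348025]
0.08805205498477678 -1.9772730418039663
0.08301928593235601 2.722397028103492
0.08465555464160149 1.1835312553089692
0.0846716342073419 -0.37864519450021855
[[0.5679 0.1843]
 [0.5697 0.1673]
 [0.5498 0.1645]
 [0.5475 0.1841]] [0.55872761 0.17504921]
cam in tool [ 0.06439141 -0.00174413 -0.15443352] [[ 0.001  0.971  0.24 ]
 [ 1.    -0.001  0.   ]
 [ 0.     0.24  -0.971]]
```

```bash
cat >> h.py <<'E'
def q(yaw): return np.array([0,np.cos(yaw/2),np.sin(yaw/2),0])
JY=.195
E
python3 - <<'E'
from h import *
p=[.50,-.16,.25]
print(inverse_kinematics(p,q(JY)),inverse_kinematics(p,q(JY+np.pi)))
move_to(p,q(JY)); close()
s=state();print(s["time"],s["ee_pos"],s["ee_rot"],s["finger_gap"],s["moment"])
grab(("wrist",),"b")
E
```

```text
[-3.74513148e-01 -1.05906137e-01  1.39241906e+00 -4.44089210e-16
  1.85507973e+00  1.00128318e+00] [-3.74513148e-01 -1.05906137e-01  1.39241906e+00 -4.44089210e-16
  1.85507973e+00 -2.14030947e+00]
4.3 [ 0.50000336 -0.16000663  0.2499911 ] [-3.87883836e-07  9.95250779e-01  9.73441638e-02 -1.78499301e-05] 0.00030690536292980383 [-0.01071686  0.17191399  0.02322982]
```

View pics/wrist_b.png

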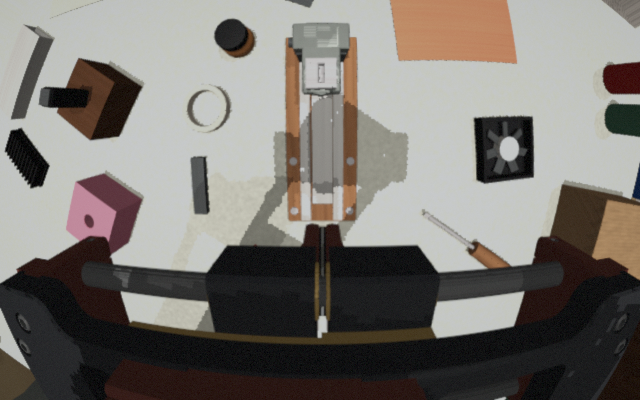

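Run:
```python
from h import *
f=load("wrist","b")["frame"]
a=cv2.resize(f[15:235,270:370],None,fx=2.7,fy=2.7,interpolation=cv2.INTER_CUBIC)
b=cv2.resize(f[45:105,290:350],None,fx=8,fy=8,interpolation=cv2.INTER_CUBIC)
b=cv2.convertScaleAbs(b,alpha=1.3)
c=np.zeros((594,760,3),np.uint8);c[:a.shape[0],:270]=a;c[:480,280:]=b
cv2.imwrite("pics/crop2.png",c)
```

```text
(no output)
```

View pics/crop2.png

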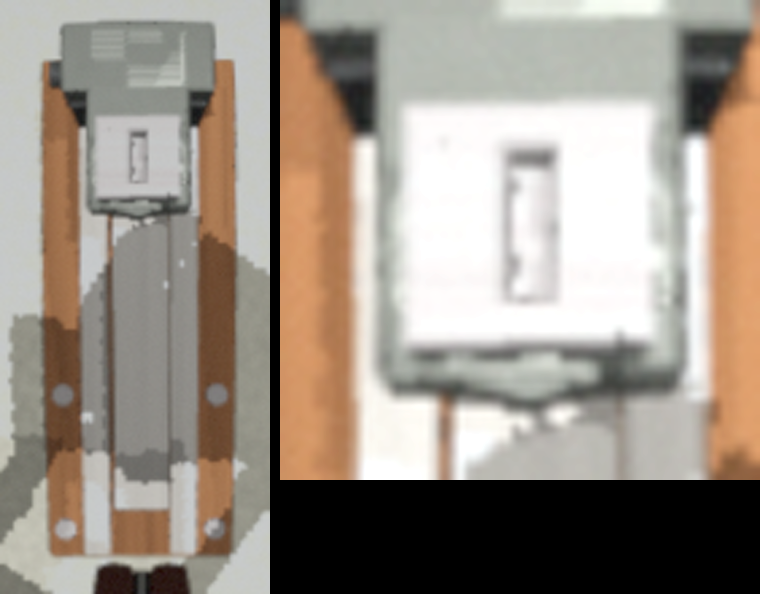

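Run:
```python
from h import *
w=load("wrist","b")
A=lambda u,v,z: onz(w,270+u/2.7,15+v/2.7,z,True)[:2]
H=lambda u,v,z: onz(w,290+(u-280)/8,45+v/8,z,True)[:2]
b=[A(42,60,.015),A(50,553,.015),A(234,552,.015),A(238,60,.015)]
print(np.round(b,4))
for i,j in ((1,0),(2,3),(1,2)):
    d=b[j]-b[i];print(np.linalg.norm(d),np.arctan2(d[1],d[0]))
h=[H(402,100,.1016),H(402,346,.1016),H(652,346,.1016),H(655,101,.1016)]
print(np.round(h,4),np.mean(h,0))
for i,j in ((1,0),(2,3),(1,2)):
    d=h[j]-h[i];print(np.linalg.norm(d),np.arctan2(d[1],d[0]))
s=[H(531,148,.1016),H(531,300,.1016)];d=s[0]-s[1];print("slot",s,np.mean(s,0),np.linalg.norm(d),np.arctan2(d[1],d[0]))
d=h[3]-h[0]
print("barend",A(142,508,.051))
m=np.mean(b,0);print("jig centre",m,"screw pred",m+.057*np.array([np.cos(.195),np.sin(.195)]))
```

```text
[[ 0.6663 -0.0824]
 [ 0.4334 -0.13  ]
 [ 0.4515 -0.2185]
 [ 0.684  -0.1719]]
0.23768692713336123 0.20168078034964193
0.23717410981148432 0.19783108302238675
0.09026296278363234 -1.3695919969185355
[[ 0.626  -0.1205]
 [ 0.5956 -0.1266]
 [ 0.6015 -0.1562]
 [ 0.6318 -0.1506]] [ 0.61372156 -0.13846674]
0.03097808244262598 0.19722924710571427
0.030850765668571336 0.18255336303649447
0.030147272622378138 -1.3759713699825786
slot [array([ 0.62289603, -0.1370502 ]), array([ 0.60415216, -0.14076649])] [ 0.6135241  -0.13890835] 0.019108730542019517 0.19572879188268488
barend [ 0.47377548 -0.16794679]
jig centre [ 0.55878651 -0.15069818] screw pred [ 0.61470623 -0.13965349]
```

```bash
cat >> h.py <<'E'
JY=.197
JX=np.array([np.cos(JY),np.sin(JY),0]);JV=np.array([-JX[1],JX[0],0])
JC=np.array([.5587,-.1504,0])
def J(x,y,z): return JC+JX*x+JV*y+np.array([0,0,z])
E
python3 - <<'E'
from h import *
move_to(J(-.114,0,.10),q(JY))
move_l(J(-.114,0,.037),.12)
f0=state()["ft_force"]
move_l(J(-.066,0,.037),.06)
print(state()["time"],(state()["ft_force"]-f0)@JX)
x=-.066
while x<-.045:
    x+=.0015; move_l(J(x,0,.037),.05)
    f=(state()["ft_force"]-f0)@JX; print(round(x,4),np.round(f,2))
    if f<-7: break
print(state()["time"],state()["ee_pos"])
E
```

```text
6.6583 -1.092344177618083
-0.0645 -1.14
-0.063 -1.62
-0.0615 -1.52
-0.06 -1.42
-0.0585 -1.71
-0.057 -1.48
-0.0555 -7.22
8.4083 [ 0.50317264 -0.16152339  0.03707348]
```

Run:
```python
from h import *
move_l(J(-.075,0,.037),.1); move_l(J(-.10,0,.15),.2)
gripper_open()
y=.3+np.pi/2  # j6~0
move_to([.49,.16,.26],q(.3))
s=state();print(s["time"],s["ee_pos"],s["joint_pos"])
grab(("wrist","top"),"c")
```

```text
12.1667 [0.49010377 0.15911661 0.25941703] [ 2.48212870e-01 -1.27862886e-01  1.39594333e+00 -5.05340640e-04
  1.87440968e+00  1.51998519e+00]
```

View pics/wrist_c.png

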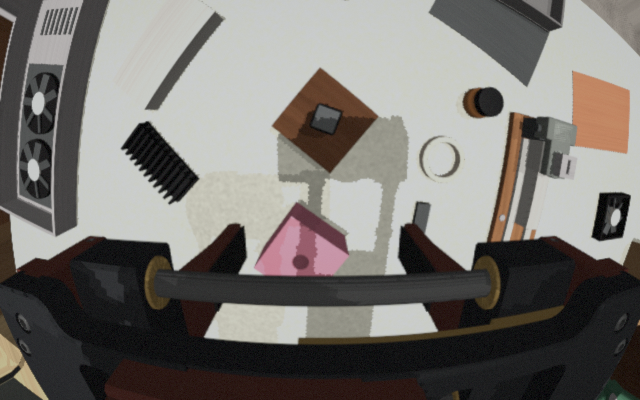

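Run:
```python
from h import *
f=load("wrist","c")["frame"]
a=cv2.resize(f[60:180,265:385],None,fx=5,fy=5,interpolation=cv2.INTER_CUBIC)
t=load("top","c")["frame"]
b=cv2.resize(t[115:225,360:420],None,fx=3,fy=3,interpolation=cv2.INTER_CUBIC)
c=np.zeros((600,790,3),np.uint8);c[:,:600]=cv2.convertScaleAbs(a,alpha=1.5);c[:330,605:785]=b
cv2.imwrite("pics/crop3.png",c)
```

```text
(no output)
```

View pics/crop3.png

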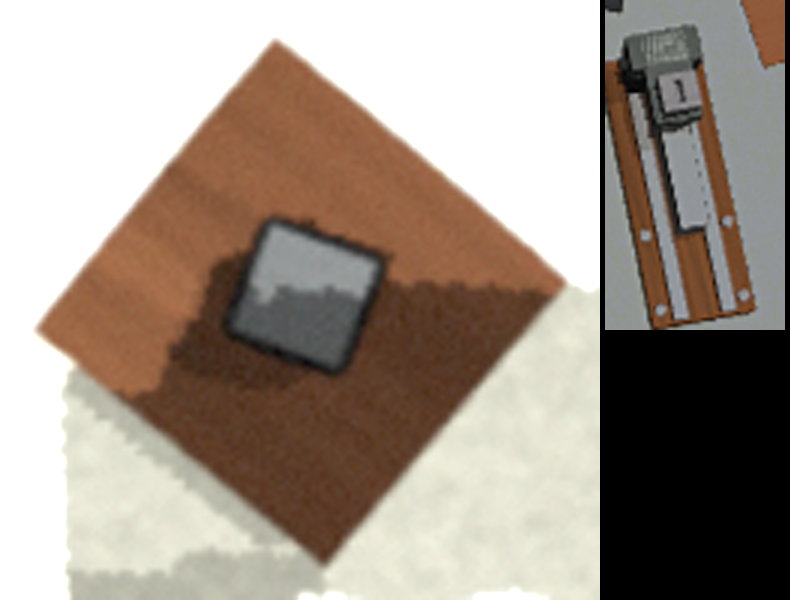

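Run:
```python
from h import *
w=load("wrist","c")
A=lambda u,v,z: onz(w,265+u/5,60+v/5,z,True)[:2]
for pts,z in (([(266,218),(387,262),(344,374),(227,329)],.144),([(277,40),(565,288),(326,565),(38,330)],.07)):
    c=[A(*p,z) for p in pts]; print(np.round(c,4),np.mean(c,0))
    for i in range(4):
        d=c[(i+1)%4]-c[i]; print(round(np.linalg.norm(d),4),round(np.arctan2(d[1],d[0])%(np.pi/2),3))
```

```text
[[0.5686 0.1847]
 [0.5675 0.1625]
 [0.5466 0.1638]
 [0.5481 0.1854]] [0.5577114  0.17410852]
0.0222 1.521
0.0209 1.511
0.0217 1.5
0.0205 1.535
[[0.6121 0.1965]
 [0.5786 0.1193]
 [0.5028 0.1513]
 [0.5349 0.2282]] [0.55711577 0.17379345]
0.0842 1.162
0.0823 1.171
0.0833 1.176
0.0834 1.181
```

Run:
```python
from h import *
y=np.pi-.054
move_to([.5574,.174,.20],q(y))
move_l([.5574,.174,.094],.12)
print(state()["ft_force"])
close(); s=state();print(s["time"],s["finger_gap"],s["ee_pos"],s["ft_force"])
move_l([.5574,.174,.22],.15)
move_to([.52,.05,.25],q(np.pi+.33))
s=state();print(s["time"],s["finger_gap"],s["ee_pos"],s["joint_pos"],s["ft_force"])
hold(.2)
grab(("wrist","side"),"d")
f=load("side","d")["frame"]
im=load("side","d");u,v=proj(im,np.array([.52,.05,.18]));print(u,v)
u,v=int(u),int(v)
cv2.imwrite("pics/crop4.png",cv2.resize(f[v-60:v+60,u-70:u+70],None,fx=5,fy=5,interpolation=cv2.INTER_CUBIC))
```

```text
[-0.56509046  0.16965535 -0.14435246]
16.675 0.024037789286836964 [0.55740669 0.17420909 0.09403035] [ 0.56092123  1.4833968  -0.60719716]
18.2917 0.023604322189286427 [0.5198892  0.05019896 0.24907212] [ 3.06784530e-02 -1.12418375e-01  1.40010969e+00  6.97201526e-04
  1.85493325e+00 -1.86771281e+00] [ 0.49327987 -0.01021555 -1.9234542 ]
302.7514522274382 198.3374055192504
```

View pics/crop4.png

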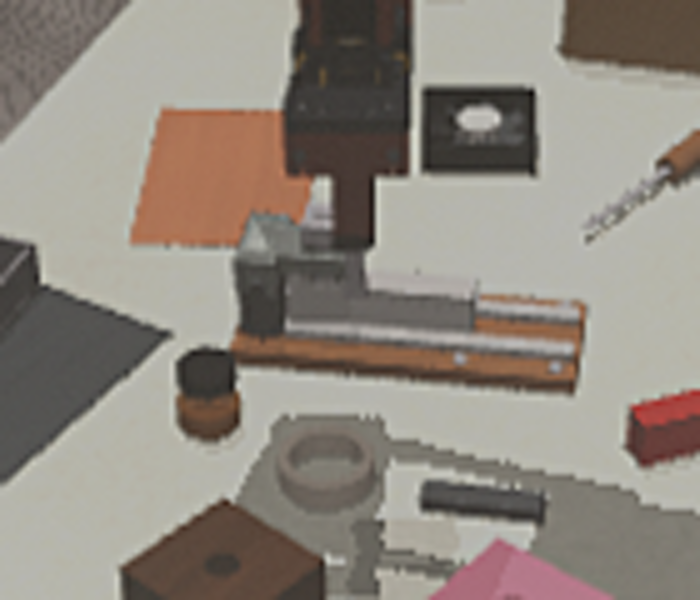

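View pics/wrist_d.png

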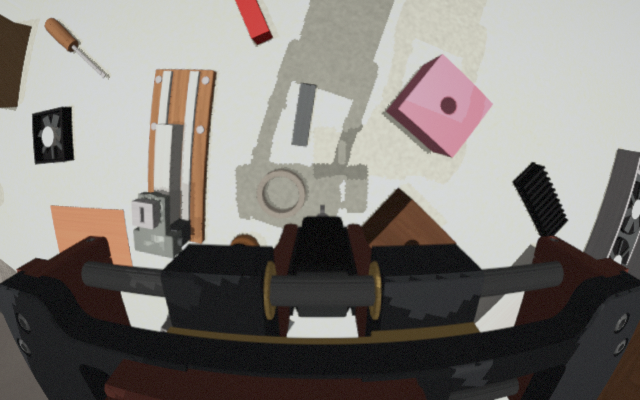

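Run:
```python
from h import *
f=load("wrist","d")["frame"]; g=load("side","d")["frame"]
a=cv2.resize(f[190:250,290:354],None,fx=6,fy=6,interpolation=cv2.INTER_CUBIC)
b=cv2.resize(g[180:225,285:325],None,fx=8,fy=8,interpolation=cv2.INTER_CUBIC)
c=np.zeros((370,720,3),np.uint8);c[:360,:384]=a;c[:360,390:710]=b
cv2.imwrite("pics/crop5.png",cv2.convertScaleAbs(c,alpha=1.4))
```

```text
(no output)
```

View pics/crop5.png

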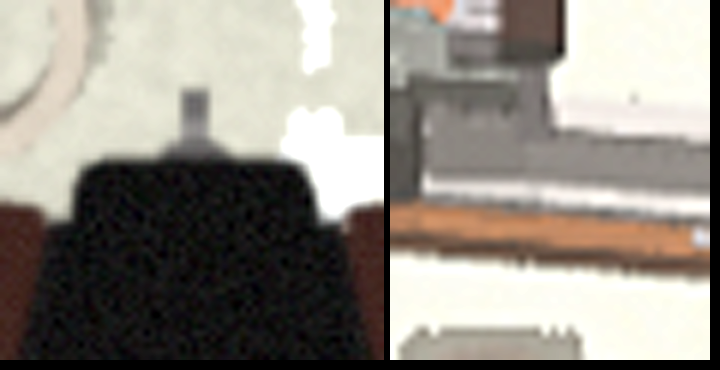

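Run:
```python
from h import *
from scipy.spatial.transform import Rotation as R
w=load("wrist","d"); s=state(); print(s["ee_pos"],s["ft_force"],s["moment"])
Rt=R.from_quat(np.roll(s["ee_rot"],-1)).as_matrix()
for u,v in [(194,89),(181,90),(207,90)]:
    for dz in (.062,.064,.066):
        p=onz(w,290+u/6,190+v/6,s["ee_pos"][2]-dz,True); print((u,v),dz,np.round(Rt.T@(p-s["ee_pos"]),4))
```

```text
[0.52008208 0.05094107 0.24931103] [ 0.45029512  0.6740028  -1.17263179] [ 0.05515719  0.02909886 -0.01808737]
(194, 89) 0.062 [ 0.0078 -0.0014  0.062 ]
(194, 89) 0.064 [ 0.0072 -0.0014  0.064 ]
(194, 89) 0.066 [ 0.0067 -0.0014  0.066 ]
(181, 90) 0.062 [ 0.0076 -0.003   0.062 ]
(181, 90) 0.064 [ 0.0071 -0.003   0.064 ]
(181, 90) 0.066 [ 0.0066 -0.003   0.066 ]
(207, 90) 0.062 [0.0076 0.0002 0.062 ]
(207, 90) 0.064 [0.0071 0.0002 0.064 ]
(207, 90) 0.066 [0.0066 0.0002 0.066 ]
```

```bash
cat >> h.py <<'E'
S=np.array([.6136,-.1388,0])
TY=JY+np.pi
def T(dx,dy,z): return S+JX*dx+JV*dy+np.array([0,0,z])  # offsets in jig axes
E
python3 - <<'E'
from h import *
move_to(T(0,0,.22),q(TY)); move_l(T(0,0,.178),.12); hold(.3)
s=state();print(s["time"],s["ee_pos"],T(0,0,.178),s["joint_pos"],s["ft_force"],s["moment"])
grab(("wrist","side"),"e")
f=load("wrist","e")["frame"]; g=load("side","e")
u,v=map(int,proj(g,T(0,0,.11)));g=g["frame"]; print(u,v)
a=cv2.resize(f[170:250,280:364],None,fx=6,fy=6,interpolation=cv2.INTER_CUBIC)
b=cv2.resize(g[v-30:v+30,u-17:u+18],None,fx=8,fy=8,interpolation=cv2.INTER_CUBIC)
c=np.zeros((490,800,3),np.uint8);c[:480,:504]=a;c[:480,510:790]=b
cv2.imwrite("pics/crop6.png",c)
E
```

```text
20.25 [ 0.61391224 -0.13885882  0.17899856] [ 0.6136 -0.1388  0.178 ] [-2.76494518e-01  1.64877218e-01  1.24189968e+00  1.21845180e-05
  1.73329463e+00 -2.04433215e+00] [ 0.28012809 -0.60195524 -2.1703021 ] [ 0.06030049  0.02447161 -0.0286419 ]
296 178
```

View pics/crop6.png

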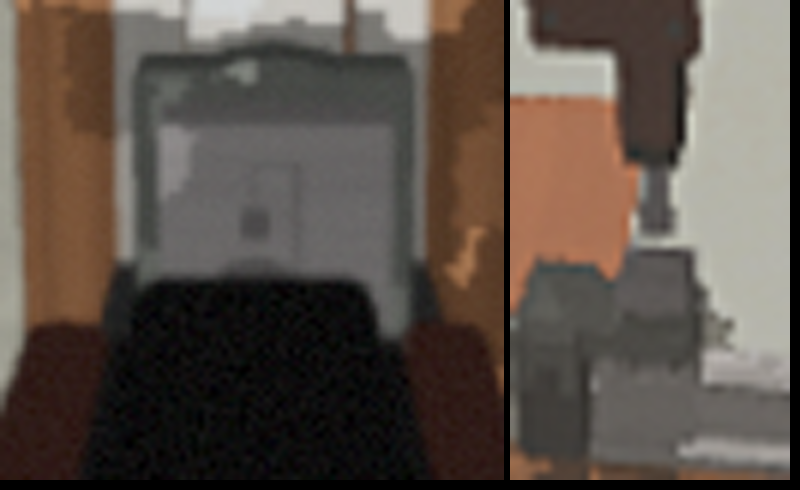

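Run:
```python
from h import *
f=load("wrist","e")["frame"]
r=f[188:220,300:354]
a=cv2.resize(r,None,fx=14,fy=14,interpolation=cv2.INTER_CUBIC).astype(float)
a=np.clip((a-40)*2.6,0,255).astype(np.uint8)
cv2.imwrite("pics/crop7.png",a)
g=cv2.cvtColor(f,cv2.COLOR_BGR2GRAY)
for v in (198,200,202,204,206,208,210): print(v,g[v,312:336].tolist())
```

```text
198 [101, 102, 102, 100, 102, 100, 101, 102, 100, 100, 94, 98, 101, 101, 99, 98, 95, 90, 95, 100, 101, 100, 101, 101]
200 [101, 99, 100, 101, 100, 101, 100, 98, 99, 97, 96, 99, 101, 103, 104, 102, 96, 91, 94, 98, 103, 100, 100, 99]
202 [102, 101, 101, 101, 100, 99, 100, 102, 101, 95, 95, 98, 101, 99, 100, 99, 96, 89, 97, 100, 101, 102, 101, 102]
204 [105, 102, 104, 101, 102, 104, 103, 101, 94, 90, 90, 91, 95, 100, 100, 101, 96, 92, 99, 101, 104, 103, 102, 103]
206 [104, 103, 105, 104, 105, 104, 106, 101, 84, 77, 75, 75, 80, 98, 99, 100, 94, 93, 98, 103, 105, 103, 105, 104]
208 [104, 103, 103, 103, 102, 103, 103, 101, 82, 77, 76, 75, 82, 99, 101, 100, 99, 94, 97, 102, 102, 105, 102, 102]
210 [103, 105, 104, 105, 103, 102, 106, 102, 98, 98, 95, 95, 98, 103, 104, 101, 101, 95, 98, 104, 104, 104, 105, 104]
```

View pics/crop7.png

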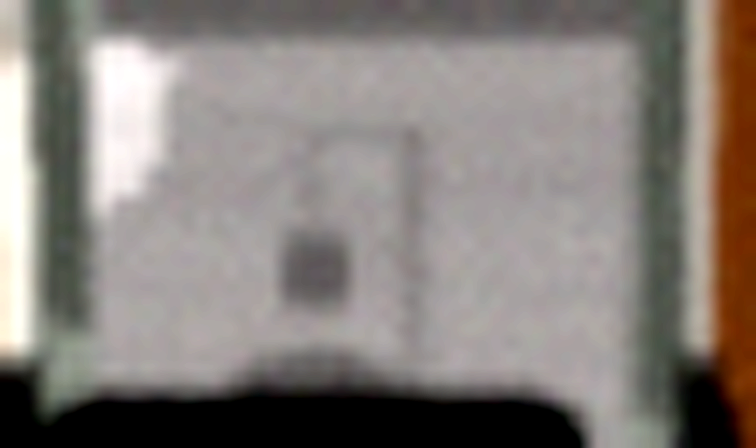

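Run:
```python
from h import *
from scipy.spatial.transform import Rotation as R
w=load("wrist","e"); s=state()
Rt=R.from_quat(np.roll(s["ee_rot"],-1)).as_matrix(); e=s["ee_pos"]; print(e)
P=lambda u,v,z: np.round(Rt.T@(onz(w,u,v,z,True)-e),4)
print("blade end",P(322,204,e[2]-.064))
print("slot end",P(325.3,196.3,.1016),"head",P(306,193,.1016),P(345.4,193,.1016))
print("head -x edge", P(325.5,190.2,.1016))
b=P(322,204,e[2]-.064)-[.0075,0,0]; sl=P(325.3,196.3,.1016)-[.0095,0,0]
print("diff tool",sl-b)
```

```text
[ 0.61374363 -0.13893746  0.1785041 ]
blade end [ 0.0072 -0.0019  0.064 ]
slot end [0.0099 0.0006 0.0769] head [ 0.0125 -0.0142  0.0769] [0.0125 0.0161 0.0769]
head -x edge [0.0147 0.0008 0.0769]
diff tool [0.0007 0.0025 0.0129]
```

Run:
```python
from h import *
move_l(T(-.0003,.0026,.175),.05); hold(.3)
s=state();print(s["time"],s["ee_pos"],T(-.0003,.0026,.175),s["ft_force"])
grab(("wrist",),"g")
f=load("wrist","g")["frame"]
r=f[188:220,300:354]
a=cv2.resize(r,None,fx=14,fy=14,interpolation=cv2.INTER_CUBIC).astype(float)
a=np.clip((a-40)*2.6,0,255).astype(np.uint8)
cv2.imwrite("pics/crop8.png",a)
```

```text
20.9 [ 0.61281984 -0.13631393  0.17506256] [ 0.61279691 -0.13630901  0.175     ] [-0.74773896 -0.27668861 -1.35734993]
```

View pics/crop8.png

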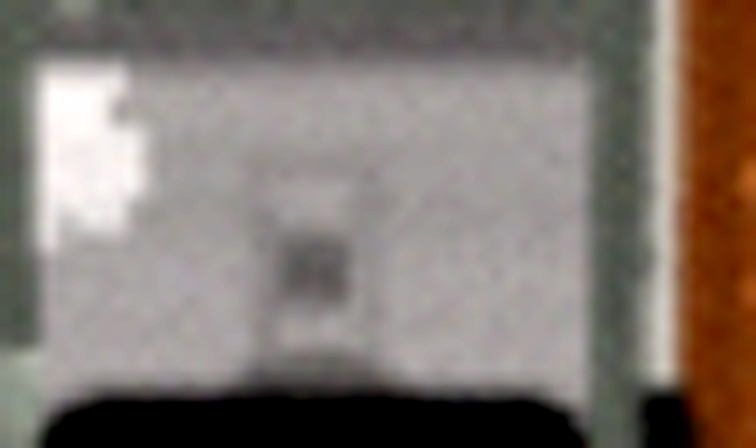

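Run:
```python
from h import *
from scipy.spatial.transform import Rotation as R
w=load("wrist","g"); s=state()
Rt=R.from_quat(np.roll(s["ee_rot"],-1)).as_matrix(); e=s["ee_pos"]
g=lambda a:(a+.5)/14-.5
P=lambda u,v,z: np.round(Rt.T@(onz(w,300+g(u),188+g(v),z,True)-e),4)
print("blade end",P(315,232,e[2]-.064),"slot end",P(316,168,.1016),"head -x edge",P(313,60,.1016), "sides",P(36,200,.1016),P(591,200,.1016))
```

```text
blade end [ 0.0074 -0.0019  0.064 ] slot end [ 0.0085 -0.0018  0.0734] head -x edge [ 0.0145 -0.002   0.0734] sides [ 0.0067 -0.017   0.0734] [0.0067 0.0131 0.0734]
```

Run:
```python
from h import *
move_l(T(.0002,.0026,.169),.05); hold(.2)
f0=state()["ft_force"];m0=state()["moment"]
z=.169
while z>.1585:
    z-=.0015; move_l(T(.0002,.0026,z),.03)
    s=state();d=s["ft_force"]-f0; print(round(z,4),np.round(d,2),round(s["ee_pos"][2],4))
    if d[2]>6: break
print(state()["time"])
```

```text
0.1675 [ 0.43  1.13 -0.47] 0.1674
0.166 [-0.58  0.03  0.37] 0.1658
0.1645 [-0.25 -0.49 -0.42] 0.1643
0.163 [-0.65  0.87  0.33] 0.1628
0.1615 [ 0.57  0.47 -0.02] 0.1614
0.16 [-0.81  0.04 -0.32] 0.1598
0.1585 [-0.07  0.31  0.09] 0.1583
23.1667
```

```bash
cat >> h.py <<'E'
Z0=.1585
def turn(a,speed=.5):
    # absolute turning angle a (cw), following the screw down
    a0=getattr(turn,'a',None)
    move_l(T(.0002,.0026,Z0-max(0,a-.1)*.00095),orientation=q(TY-a),speed=speed)
def mz(n=6,dt=.02):
    v=[]
    for _ in range(n):
        hold(dt); v.append(state()["moment"][2])
    return np.mean(v),np.std(v)
E
python3 - <<'E'
from h import *
t=state()["time"]
print([round(state()["moment"][2],4) for _ in range(3)])
print(mz(10)); print("dt",state()["time"]-t)
for a in (.1,.2,.3):
    t=state()["time"]; turn(a,.01); d=state()["time"]-t; print(a,round(d,3),np.round(mz(6),4),state()["joint_pos"][5],np.round(state()["ft_force"],2))
E
```

```text
[np.float64(0.0034), np.float64(0.0034), np.float64(0.0034)]
(np.float64(0.010160515653557549), np.float64(0.024859917971963637))
dt 0.16660000000000252
0.1 0.25 [-0.0072  0.0337] -1.9429580952873278 [-0.05  1.03 -1.42]
0.2 0.25 [0.0045 0.0191] -1.8436603021575915 [ 0.29  0.08 -1.02]
0.3 0.25 [0.0148 0.0152] -1.7438565994604944 [-0.07  0.43 -0.61]
```

```bash
cat >> h.py <<'E'
def tq(n=6,dt=.02):
    v=[];w=[]
    for _ in range(n):
        hold(dt); s=state(); v.append(s["moment"][2]);w.append(s["joint_torque"][5])
    return np.round([np.mean(v),np.mean(w),np.std(w)],4)
E
python3 - <<'E'
from h import *
for a in (.4,.5,.6,.7,.8):
    turn(a,.01); print(a,tq(6),round(state()["joint_pos"][5],3))
print(state()["time"])
E
```

```text
0.4 [0.0035 0.0826 0.0821] -1.644
0.5 [-0.0095  0.0829  0.0821] -1.544
0.6 [0.0122 0.0839 0.0821] -1.444
0.7 [0.0099 0.0854 0.0821] -1.344
0.8 [-0.0141  0.0871  0.0822] -1.244
26.1333
```

Run:
```python
from h import *
turn(.95,.01)
for i in range(8):
    hold(.02); s=state(); print(round(s["time"],3),round(s["joint_torque"][5],5),round(s["moment"][2],4),round(s["joint_pos"][5],4))
grab(("wrist",),"i"); f=load("wrist","i")["frame"]
cv2.imwrite("pics/crop9.png",cv2.resize(f[170:250,280:364],None,fx=7,fy=7,interpolation=cv2.INTER_CUBIC))
grab(("top",),"i"); f=load("top","i")["frame"]
```

```text
26.45 0.21037 0.0218 -1.0951
26.467 0.12807 0.0312 -1.095
26.483 0.0711 0.0172 -1.0949
26.5 0.03247 0.0226 -1.0947
26.517 0.00683 -0.019 -1.0944
26.533 -0.00966 0.0024 -1.0941
26.55 -0.01982 -0.0019 -1.0938
26.567 -0.02555 0.0223 -1.0936
```

View pics/crop9.png

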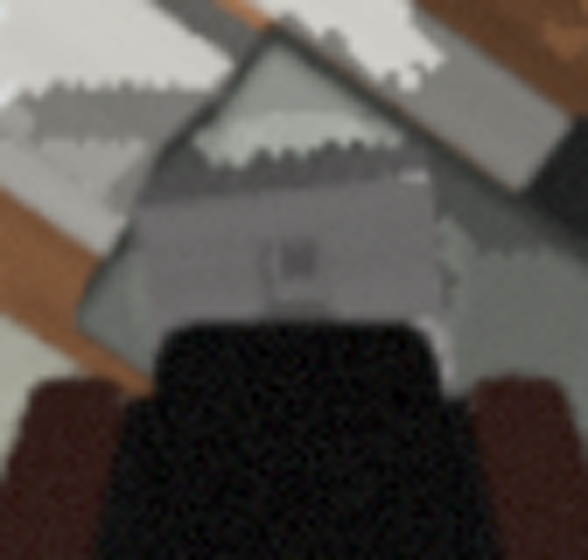

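```bash
cat >> h.py <<'E'
def rd(n=24):
    v=[];w=[]
    for _ in range(n):
        hold(.016); s=state(); v.append(s["moment"][2]);w.append(s["joint_torque"][5])
    return round(np.mean(v[4:]),4),round(np.mean(w[-4:]),4)
E
python3 - <<'E'
from h import *
for a in (1.05,1.15,1.25,1.35,1.45):
    turn(a,.01); print(a,rd(),round(state()["joint_pos"][5],4))
print(state()["time"])
E
```

```text
1.05 (np.float64(0.0075), np.float64(-0.0017)) -0.9911
1.15 (np.float64(0.0153), np.float64(0.0016)) -0.891
1.25 (np.float64(0.0182), np.float64(0.0033)) -0.7911
1.35 (np.float64(0.0081), np.float64(0.0046)) -0.6911
1.45 (np.float64(0.0217), np.float64(0.0055)) -0.5911
29.9167
```

```bash
cat > run.py <<'E'
from h import *
import sys
a=float(sys.argv[1]);end=float(sys.argv[2]);h=[]
while a<end-1e-6:
    a=min(a+.12,end); turn(a,.01); m,j=rd(26); h.append(m); print(round(a,3),m,j,round(state()["joint_pos"][5],4),state()["time"],flush=True)
    if m>.042 or np.mean(h[-2:])>.034: break
E
python3 run.py 1.45 2.2
```

```text
1.57 0.014 0.0069 -0.471 30.6167
1.69 0.0189 0.0072 -0.351 31.3167
1.81 0.0199 0.0082 -0.231 32.0167
1.93 0.0193 0.0082 -0.111 32.7167
2.05 0.0183 0.0081 0.009 33.4167
2.17 0.0254 0.0081 0.129 34.1167
2.2 0.0144 0.0155 0.1594 34.8
```

```bash
python3 run.py 2.2 3.2
```

```text
2.32 0.0174 0.0076 0.279 35.5
2.44 0.023 0.007 0.399 36.2
2.56 0.0171 0.0061 0.5191 36.9
2.68 0.0137 0.005 0.639 37.6
2.8 0.0178 0.0046 0.759 38.3
2.92 0.0214 0.01 0.879 39.0
3.04 0.0399 0.024 0.999 39.7
3.16 0.0502 0.0401 1.119 40.4
```

Run:
```python
from h import *
turn(3.08,.01); e=state()["ee_pos"]; 
z=e[2]
move_l([e[0],e[1],z+.025],.08); print(state()["ft_force"])
move_l([e[0],e[1],.25],.15)
move_to([.5574,.174,.23],q(np.pi-.054)); hold(.2)
s=state();print(s["time"],s["ee_pos"],s["finger_gap"])
f0=s["ft_force"]
move_l([.5574,.174,.15],.15)
z=.15
for z in (.14,.13,.12,.11,.10,.0945):
    move_l([.5574,.174,z],.06); d=state()["ft_force"]-f0; print(z,np.round(d,1))
    if d[2]>8 or np.hypot(*d[:2])>8: break
print(state()["time"])
```

```text
[-0.50706068 -0.18251119 -1.62026558]
43.9167 [0.55754267 0.17366271 0.22997514] 0.023871320131573767
0.14 [-0.3 -1.2  0.3]
0.13 [-1.2 -0.9  0. ]
0.12 [ 0.3 -1.2  0.7]
0.11 [-0.1 -0.6  0. ]
0.1 [-1.2 -1.1  0. ]
0.0945 [-0.2 -1.6 -0.8]
46.4333
```

Run:
```python
from h import *
gripper_open(); hold(.2)
move_l([.5574,.174,.22],.15)
move_to([.49,.16,.26],q(.3)); hold(.3)
print(state()["time"])
grab(("wrist","top","side"),"k")
f=load("wrist","k")["frame"];t=load("top","k")["frame"];s=load("side","k")["frame"]
c=np.zeros((600,800,3),np.uint8)
c[:600,:500]=cv2.resize(f[60:180,270:370],None,fx=5,fy=5)
c[:330,505:700]=cv2.resize(t[115:225,355:420],None,fx=3,fy=3)
c[335:595,505:795]=cv2.resize(s[170:300,240:385],None,fx=2,fy=2)
cv2.imwrite("pics/crop10.png",c)
w=load("wrist","k")
for n in ("top",):
    im=load(n,"k"); print(onz(im,350+43,207.6,.051))
```

```text
51.3667
[ 0.47216842 -0.16484902  0.051     ]
```

View pics/crop10.png

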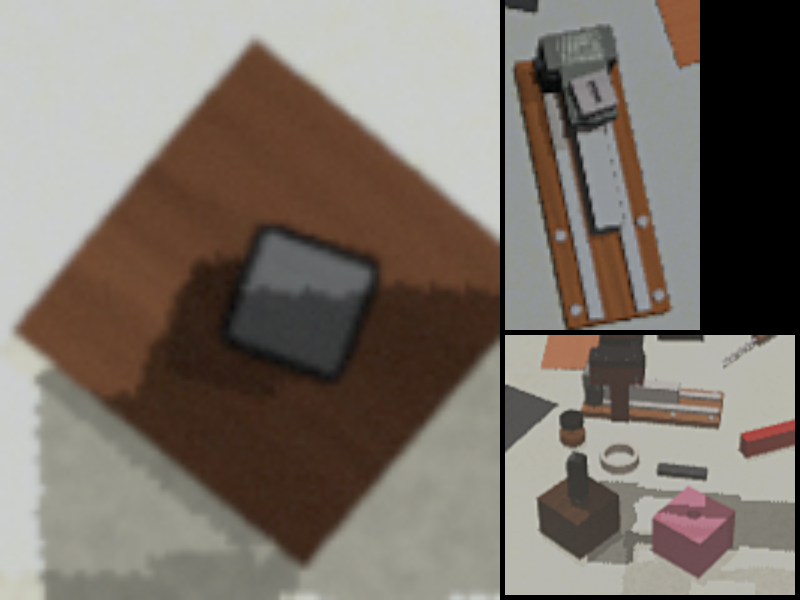

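Run:
```python
from h import *
w=load("wrist","k")
A=lambda u,v,z: onz(w,270+u/5,60+v/5,z,True)[:2]
c=np.mean([A(*p,.144) for p in [(258,225),(380,264),(333,382),(222,342)]],0);print("cap",c)
print(np.round(np.mean([A(*p,.07) for p in [(257,40),(303,565)]],0),4))
im=load("top","k");p=onz(im,355+(605-505)/3,115+229/3,.051)-JC;print("bar near end jig x",p@JX,p@JV)
uv=proj(im,np.array([*c,.144]));print(uv,pd(im,*uv))
job_done(); print(state()["time"])
```

```text
cap [0.55733117 0.17189546]
[0.5577 0.1742]
bar near end jig x -0.04568484720805073 0.00585309517089813
(np.float64(251.26851236975574), np.float64(160.87319969640566)) [0.43627579 0.08610047 0.58711195]
the job is handed in; nothing more can be done
the job is handed in; nothing more can be done
```

I slid the bar home, nipped the screw down on it with the driver, stood the driver back in its hole, and handed the job in at about 51.5 s. No verdict was reported.

- **Bar:** I pushed it until the push force jumped from about 1.5 N to 7 N, at the expected home position. A last look from the top camera put its near end at x = -45.7 mm in the jig's frame, where -45 mm is exactly home. That is inside the 2 mm limit.
- **Screw:** I used the square-handled driver, with its blade about 7 mm into the slot, and turned it to a commanded 3.16 rad. The wrist moment and the last joint's torque both started to rise near 2.9 rad. They had gained about 0.035 N m by the stop, which I take as roughly 5 to 6 N of nip. The nip force was not measured directly.
- **Driver:** It went back into the block with no resistance and was released. Its cap was measured about 2.3 mm from the block's centre (8 mm allowed), and it looks upright.
- **Bystanders:** The last pictures showed nothing disturbed, but I did not measure every one.

**Checks that failed or disagreed:**
- The wrist camera's sideways position for the slot was about 2.5 mm off the local view. I aligned the blade to the slot in that local view instead, and it entered with no force.
- The last check of the cap's height gave an unusable depth reading (0.59 m). The driver's seating therefore rests on its release at the height where it was picked up and on the pictures.

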